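# Complete the round dish of plug gauges

### The job

Two plug gauges with blue handles are still standing loose on the bench. Set them upright, handles up, on the two empty black pads of the round dish, one on each pad and well centred, so that the honeycomb of seven is complete; it does not matter which goes where. Leave the gauge with the red handle where it is: it belongs to another set.

Things in the scene. Friction and masses are not known exactly. Their poses are not given: they have to be found in the camera images.
- plug_a: One of the two loose blue plug gauges: a steel cylinder 32 mm across and 30 mm tall with, on top of it, a round blue handle 14 mm across and 45 mm long (75 mm tall in all), about 0.15 kg, standing upright on the bench at the start, handle up. Origin: centre of its underside; z runs up along the handle.
- plug_b: The other loose blue plug gauge, the same as plug_a: a steel cylinder 32 mm across and 30 mm tall with, on top of it, a round blue handle 14 mm across and 45 mm long (75 mm tall in all), about 0.15 kg, standing upright on the bench at the start, handle up. Origin: centre of its underside; z runs up along the handle.
- plug_red: A bystander: a steel cylinder 32 mm across and 30 mm tall with, on top of it, a round red handle 14 mm across and 45 mm long (75 mm tall in all), about 0.15 kg, standing upright on the bench at the start, handle up. Origin: centre of its underside; z runs up along the handle.
- dish: Fixed round aluminium dish, 156 mm across, rim 16 mm high, floor 4 mm above the bench. Origin: centre of underside, z up. Seven black pads 36 mm across in a honeycomb, 48 mm between centres; five carry locked, immovable blue gauges like the loose ones. The two empty pads are at +48 and -48 mm along the dish's x axis; fingers closing along its y axis have most room (34 mm between handles).
There are look-alikes about, which are no part of the job. What is shaped like the plug_b but orange or pink is not meant.

How it is judged:
By the outcome, as a careful person would: the job done as asked, in the order asked, and still so for the second after the job is handed in, with the robot touching nothing.
It also fails if it takes over 54 s, if anything falls off the work surface, if the arm or the gripper's body presses on something with over 40 N, if the wrist force passes 120 N, or if a joint passes its speed limit or range.

### The arm

A 6-joint arm with a two-finger parallel gripper is mounted at the origin on a cart in front of the work surface, level with it; the furniture and walls round the work are solid. World frame = base frame: x ahead of the robot, y to its left, z up, the work surface at z = 0. Lengths are in m, angles in rad, forces in N, time in s.
With the tool pointing down it reaches from about 0.375 to 0.9 m from the base axis. Payload 3.1 kg.
Tool frame: the origin (TCP) lies on the centre line of the jaws, within the pads' length; the fingertips stand 8 mm ahead of it and the grasp point (between the pads) lies 11 mm behind it; z points along the fingers, y is the line along which they close (so a half turn about z gives the same grasp; the last joint's range is limited). The gripper opens to 85 mm and grips with 20 to 120 N. Pads are 22 mm wide; open, the fingers measure 114 mm over their backs; the gripper's body (76 mm by 85 mm) begins 54 mm behind the grasp point. The pads swing forward as they close: fully open they stand 13 mm farther back than shut.
Start: joints at [-1.419, 0.527, 1.433, -0, 1.181, -0.178], TCP at [0.203, -0.591, 0.239] pointing down, gripper open.
Joint ranges: [-3.08, 3.08], [-0.75, 2.2], [0.22, 2.44], [-1.43, 4.57], [0, 2.65], [-2.85, 2.85]. Speed limits (rad/s): [2.79, 2.79, 3.14, 3.14, 3.14, 3.14].

### API

Orientations are given as a rotation vector (axis times angle).
In Python, from rig import * gives the robot as it stands.
- The arm moves only by the tool apply_moves, never from a script. Its argument "deltas" is one flat list of numbers, 6 for each row, row after row: the shift along the tool's x, y, z in units of 0.03 m (1.0 is 0.03 m), then the turn, a rotation vector about the tool's x, y, z in units of 0.08 rad (1.0 is 0.08 rad). A call has exactly 10 rows; each row shifts and turns the commanded pose from where the row before left it, along the tool's axes as they then stand; what a row does not reach is not made up. A row lasts 1/10 s, in which the tool goes at most 50 mm and 8.59 degrees, less where a joint would pass 70% of its speed; a pose out of reach is approached as far as the arm can. A call with a number of a shift or a turn outside -1 to 1 is refused whole. A call with a gripper value outside its range is refused whole. "hand" is the opening, from 0 (shut) to 1 (fully open), set as the call begins (left out, the last holds). The fingers move at their own pace and stop on an object; the grip force is fixed at half the most. Time passes only in rows, so rows that do not move let the fingers close, or fill a call up. It gives the time, the measured TCP pose, the force, the opening and the grip force at its end, in the units of the state.
- read_state(): the state, without advancing time (a new reading comes with each control period).
- capture(name): name is "side" or "top"; returns the picture (400x640x3 uint8, blue, green, red); there is no depth.
- camera_params(name): a dict with "vertical_fov" (degrees; the focal length in pixels is half the picture's height over the tangent of half this angle, whatever the lens; pixels are square), "cx", "cy" (the principal point, pixels), "eye" and "attitude" of the camera in the world. Camera axes: x right, y down, z forward; pixel columns grow to the right and rows downward; lengths in m; the calibration is good to about 2 mm. A picture is of the moment at which its call begins. camera_params takes no time and is no camera call.
- sign_off(): hands the job in; it is judged then, once.
The state is a dict: "clock": time; "qpos": joint angles; "qvel": joint speeds; "joint_torque": joint torques, N m; "position": TCP position; "tcp_rot": TCP orientation; "force": force on the tool from outside, world axes, zero at the start; "ft_torque": the same for the moment, N m; "gripper_width": finger opening in m; "finger_force": force on a finger pad.
Only numpy, scipy, OpenCV 4.12 (cv2) and the standard library are available. Lean on these libraries where they do the work, as an engineer would, in place of code of your own. Each camera call takes 0.05 s, during which the arm holds its last target. There are 200 camera calls.

## Working session

There is one attempt and no reset: what is moved stays moved. The work goes in short steps, Python scripts to look and compute and a tool call to move; the robot and the scene stay as the last step left them, time stands still between calls to the robot, and variables do not carry over. Pictures are saved under pics/ and viewed, at most 10 in all, crops included, and the job is handed in when it is done.

Besides the shell and the picture viewer there is one more tool, called after "Call:" as name(argument=value, ...) on one line, values as JSON. apply_moves: Moves the arm, as the interface text tells. Its arguments: {"type":"object","properties":{"deltas":{"type":"array","items":{"type":"number","minimum":-1,"maximum":1}},"hand":{"type":"number"}},"required":["deltas"]}

```bash
mkdir -p pics
python3 - <<'E'
from rig import *
import cv2
for n in("top","side"):
    cv2.imwrite(f"pics/{n}0.png",capture(n)); print(n,camera_params(n))
s=read_state(); print(s["clock"],s["position"],s["tcp_rot"],s["gripper_width"])
E
```

```text
top {'vertical_fov': 47.21186189652068, 'cx': 326.87337484886837, 'cy': 197.7601479501177, 'eye': array([0.30214395, 0.12868252, 1.18356095]), 'attitude': array([-2.15590384,  2.13756162, -0.15302659])}
side {'vertical_fov': 44.45524913853205, 'cx': 322.1287613381276, 'cy': 201.885885807822, 'eye': array([0.50744909, 0.95502908, 0.50319964]), 'attitude': array([-0.02048057, -2.69014325,  1.56819759])}
0.1 [ 0.20293112 -0.59048942  0.23842328] [-3.09680361e+00 -5.16911706e-01 -5.61668247e-05] 0.08527379904208858
```

View pics/top0.png

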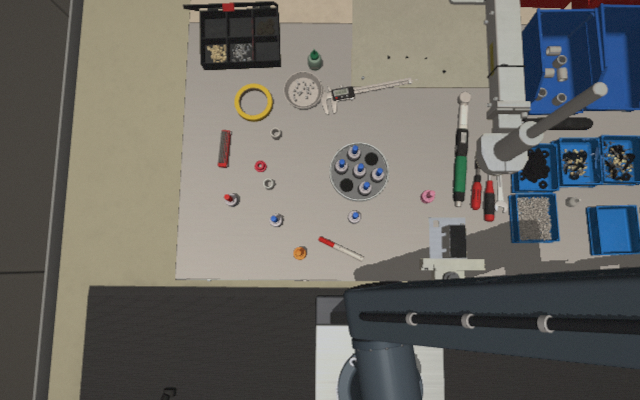

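View pics/side0.png

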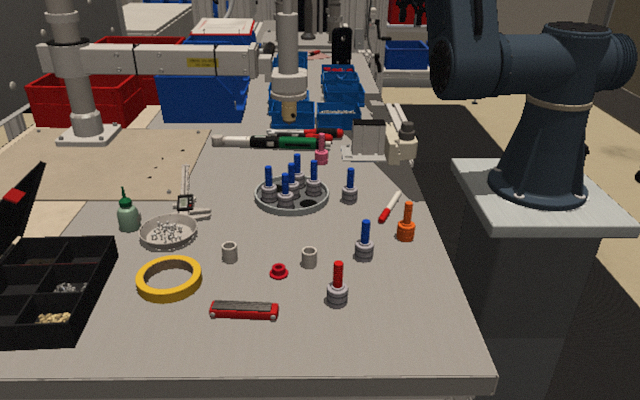

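Top view: the blue loose gauges are at (276,220) and (354,216). The look-alikes are red (231,199), orange (300,253) and pink (428,196). The empty pads are at about (371,158) and (346,185). The side view shows the loose blue ones at (364,235) and (350,182), clear of the dish's five. Blue handles standing outside the dish are the ones meant. Next I'll measure and confirm with a crop.

```bash
cat > h.py <<'E'
import numpy as np, cv2
from rig import *
from scipy.spatial.transform import Rotation as R
def ray(n,u,v):
    c=camera_params(n); f=200/np.tan(np.radians(c["vertical_fov"]/2))
    d=R.from_rotvec(c["attitude"]).apply([(u-c["cx"])/f,(v-c["cy"])/f,1]); return np.array(c["eye"]),d
def onz(n,u,v,z):
    e,d=ray(n,u,v); return e+d*(z-e[2])/d[2]
def px(n,p):
    c=camera_params(n); f=200/np.tan(np.radians(c["vertical_fov"]/2))
    q=R.from_rotvec(c["attitude"]).inv().apply(np.array(p)-c["eye"]); return f*q[:2]/q[2]+[c["cx"],c["cy"]]
def tri(a,b):
    A=0;B=0
    for e,d in(a,b):
        d=d/np.linalg.norm(d);M=np.eye(3)-np.outer(d,d);A=A+M;B=B+M@e
    p=np.linalg.solve(A,B); return p,max(np.linalg.norm(np.cross(p-e,d/np.linalg.norm(d))) for e,d in(a,b))
def blobs(im,lo,hi,box,amin=8):
    m=cv2.inRange(cv2.cvtColor(im,cv2.COLOR_BGR2HSV),lo,hi); k=np.zeros_like(m); x0,y0,x1,y1=box; k[y0:y1,x0:x1]=m[y0:y1,x0:x1]
    n,_,s,c=cv2.connectedComponentsWithStats(k); return [(c[i],s[i]) for i in range(1,n) if s[i][4]>=amin]
BL=((100,120,50),(130,255,255))
E
python3 - <<'E'
from h import *
t=cv2.imread("pics/top0.png");s=cv2.imread("pics/side0.png")
T=blobs(t,*BL,(200,130,420,260));S=blobs(s,*BL,(240,140,380,260))
for c,st in T: print("T",c.round(1),st,onz("top",*c,.06)[:2].round(4))
for c,st in S: print("S",c.round(1),st)
for tc,ts in T:
  for sc,ss in S:
    p,e=tri(ray("top",*tc),ray("side",*sc))
    if e<.006 and .03<p[2]<.09: print(tc.round(0),sc.round(0),p.round(4),round(e,4))
for c,st in blobs(t,(0,0,0),(180,255,45),(325,140,395,205)): print("pad",c.round(1),st,onz("top",*c,.005).round(4))
a=cv2.resize(t[130:270,200:440],None,fx=3,fy=3,interpolation=cv2.INTER_CUBIC)
cv2.imwrite("pics/crop0.png",a)
E
```

```text
T [354.7 149.2] [353 145   5   9  34] [0.5882 0.0612]
T [341.6 162.5] [340 159   5   8  31] [0.5536 0.0941]
T [360.1 167.3] [358 164   6   8  35] [0.542  0.0477]
T [379.  171.5] [376 168   7   8  33] [5.316e-01 4.000e-04]
T [366.  185.2] [364 182   5   7  29] [0.4965 0.0332]
T [355.  215.2] [353 213   5   6  25] [0.4211 0.0607]
T [273.8 218.6] [271 216   7   6  28] [0.4111 0.2606]
S [290.4 173.4] [282 154  18  40 356]
S [313.5 169.5] [311 160   6  20 117]
S [268.1 175.6] [265 166   7  20 118]
S [350.  177.4] [347 168   7  20 117]
S [364.9 230.9] [361 219   9  25 178]
[355. 149.] [268. 176.] [0.5877 0.0611 0.0583] 0.0008
[342. 163.] [290. 173.] [0.5445 0.0951 0.0811] 0.0043
[360. 167.] [290. 173.] [0.5424 0.0475 0.0566] 0.0003
[379. 171.] [290. 173.] [ 0.5409 -0.0032  0.0308] 0.0033
[366. 185.] [313. 169.] [0.4956 0.0333 0.0592] 0.0011
[355. 215.] [350. 177.] [0.4209 0.0605 0.0546] 0.0008
[274. 219.] [365. 231.] [0.4107 0.2614 0.0544] 0.0009
pad [371.  158.7] [365 153  13  12 115] [0.5769 0.0149 0.005 ]
pad [346.3 184.9] [341 179  12  13 119] [0.5065 0.0799 0.005 ]
```

View pics/crop0.png

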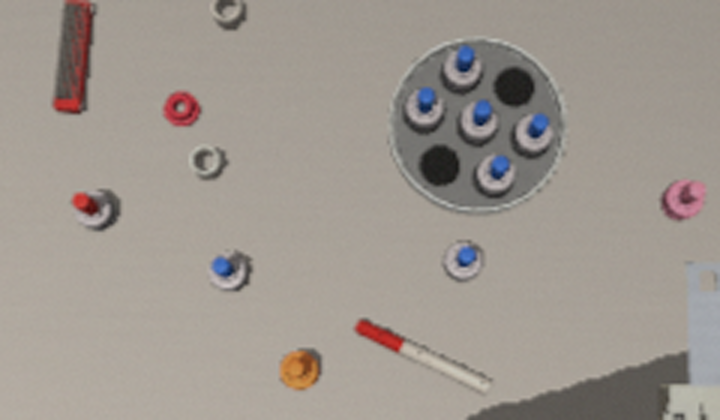

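The crop confirms it: the two loose blue gauges are at crop (224,268) and (465,259), i.e. (275,219) and (355,216). Red, orange and pink are clearly different. The dish centre from handles and pads agrees: (0.542,0.0475), with pads at ±47.9 mm. Before moving, I'll check the heights of the obstacles between the start pose and the work.

Run:
```python
from h import *
for a,b in (((505,150),(290,90)),((505,150),(290,120)),((455,265),(403,130)),((455,240),(370,130)),((600,90),(288,10))):
    p,e=tri(ray("top",*a),ray("side",*b)); print(a,b,p.round(3),round(e,3))
for p in ((455,240),(455,265),(340,248)): print(p,onz("top",*p,0.0).round(3),onz("top",*p,0.1).round(3))
t=cv2.imread("pics/top0.png");s=cv2.imread("pics/side0.png")
a=cv2.resize(t[180:300,400:540],(560,480));b=cv2.resize(s[80:200,300:440],(560,480))
cv2.imwrite("pics/obs.png",cv2.resize(np.hstack([a,b]),(800,343)))
```

```text
(505, 150) (290, 90) [ 0.561 -0.286  0.134] 0.009
(505, 150) (290, 120) [ 0.574 -0.32   0.044] 0.019
(455, 265) (403, 130) [ 0.287 -0.176  0.069] 0.015
(455, 240) (370, 130) [ 0.357 -0.182  0.065] 0.005
(600, 90) (288, 10) [ 0.598 -0.392  0.327] 0.043
(455, 240) [ 0.366 -0.201  0.   ] [ 0.36  -0.173  0.1  ]
(455, 265) [ 0.302 -0.199  0.   ] [ 0.302 -0.171  0.1  ]
(340, 248) [0.342 0.096 0.   ] [0.339 0.098 0.1  ]
```

View pics/obs.png

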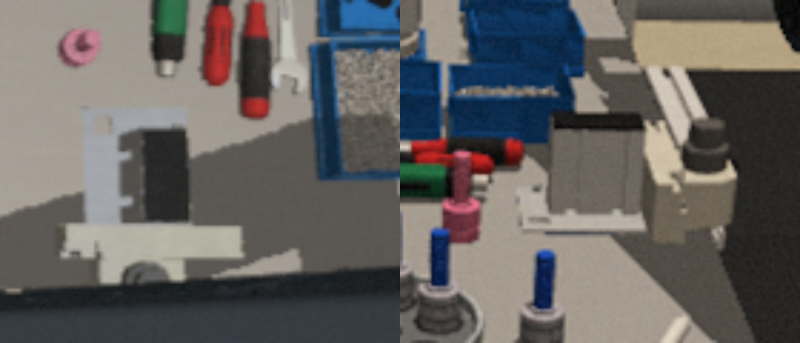

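The obstacles are low (≤0.1 m) or off the path, and the post at (0.56,-0.29) lies outside it. I'll plan waypoints in rows of ten.

```bash
cat > plan.py <<'E'
from h import *
def rot(yaw): # tool down, tool y at world angle yaw
    y=np.array([np.cos(yaw),np.sin(yaw),0]);z=np.array([0,0,-1.]);return R.from_matrix(np.c_[np.cross(y,z),y,z])
def go(*wps):
    """wps: (x,y,z,yaw deg,rows)"""
    s=read_state();p=np.array(s["position"]);r=R.from_rotvec(s["tcp_rot"])
    print("now",round(s["clock"],2),p.round(4),"yaw",np.degrees(np.arctan2(*r.apply([0,1,0])[1::-1])).round(2),"tilt",r.apply([0,0,1])[:2].round(4),"w",round(s["gripper_width"],4),"F",np.round(s["force"],1))
    out=[]
    for x,y,z,w,n in wps:
        P=np.array([x,y,z]);Q=rot(np.radians(w))
        for i in range(n):
            d=r.inv().apply((P-p)/(n-i)); t=(r.inv()*Q).as_rotvec()/(n-i)
            d=np.round(d/.03,2); t=np.round(t/.08,2); out.append([*d,*t])
            p=p+r.apply(d*.03); r=r*R.from_rotvec(t*.08)
    for k in range(0,len(out),10): print(",\n".join(",".join(f"{v+0:g}" for v in o) for o in out[k:k+10]),"\n")
    print("max",np.abs(out).max(),"end",p.round(4))
E
python3 -c "
from plan import *
go((.36,-.25,.22,-10,15),(.421,.0606,.13,47.3,15))"
```

```text
now 0.1 [ 0.2029 -0.5905  0.2384] yaw -71.05 tilt [-0.0003  0.0019] w 0.0853 F [-0.6 -0.4  0.2]
0.58,-0.6,0.04,0,0,-0.89,
0.62,-0.56,0.04,0,0,-0.89,
0.65,-0.51,0.04,0,0,-0.89,
0.69,-0.47,0.04,0,0,-0.89,
0.72,-0.42,0.04,0,0,-0.89,
0.75,-0.36,0.04,0,0,-0.89,
0.77,-0.31,0.04,0,0,-0.89,
0.79,-0.25,0.04,0,0,-0.89,
0.81,-0.2,0.04,0,0,-0.89,
0.82,-0.14,0.05,0,0,-0.88 

0.83,-0.08,0.04,0,0,-0.89,
0.84,-0.02,0.05,0,-0.01,-0.88,
0.83,0.04,0.04,0,0,-0.89,
0.83,0.1,0.05,-0.01,-0.01,-0.88,
0.82,0.15,0.04,0,0,-0.89,
0.7,0.01,0.2,0,0,-0.83,
0.7,0.06,0.2,0,0,-0.83,
0.7,0.11,0.2,0,0,-0.83,
0.69,0.15,0.2,0,0,-0.83,
0.67,0.2,0.2,0,0,-0.83 

0.66,0.24,0.2,0,0,-0.83,
0.64,0.29,0.2,0,0,-0.84,
0.62,0.33,0.2,0,0,-0.83,
0.6,0.37,0.2,0,0,-0.84,
0.57,0.41,0.2,0,0,-0.83,
0.55,0.44,0.2,0,0,-0.84,
0.51,0.48,0.2,0,0,-0.83,
0.48,0.51,0.2,0,0,-0.84,
0.45,0.55,0.2,0,0,-0.83,
0.41,0.58,0.2,0,0,-0.84 

max 0.89 end [0.4211 0.0607 0.1301]
```

Call:
apply_moves(deltas=[0.58, -0.6, 0.04, 0, 0, -0.89, 0.62, -0.56, 0.04, 0, 0, -0.89, 0.65, -0.51, 0.04, 0, 0, -0.89, 0.69, -0.47, 0.04, 0, 0, -0.89, 0.72, -0.42, 0.04, 0, 0, -0.89, 0.75, -0.36, 0.04, 0, 0, -0.89, 0.77, -0.31, 0.04, 0, 0, -0.89, 0.79, -0.25, 0.04, 0, 0, -0.89, 0.81, -0.2, 0.04, 0, 0, -0.89, 0.82, -0.14, 0.05, 0, 0, -0.88], hand=1)

```text
clock: 1.1
position: [0.3077, -0.3632, 0.2267]
tcp_rot: [-2.722, -1.567, -0.0]
force: [1.1, -0.4, 1.2]
gripper_width: 0.0857
finger_force: 0.0
```

Call:
apply_moves(deltas=[0.83, -0.08, 0.04, 0, 0, -0.89, 0.84, -0.02, 0.05, 0, -0.01, -0.88, 0.83, 0.04, 0.04, 0, 0, -0.89, 0.83, 0.1, 0.05, -0.01, -0.01, -0.88, 0.82, 0.15, 0.04, 0, 0, -0.89, 0.7, 0.01, 0.2, 0, 0, -0.83, 0.7, 0.06, 0.2, 0, 0, -0.83, 0.7, 0.11, 0.2, 0, 0, -0.83, 0.69, 0.15, 0.2, 0, 0, -0.83, 0.67, 0.2, 0.2, 0, 0, -0.83])

```text
clock: 2.1
position: [0.3803, -0.1462, 0.1898]
tcp_rot: [2.036, 2.391, -0.002]
force: [-0.4, -0.5, -0.0]
gripper_width: 0.0847
finger_force: 0.0
```

Call:
apply_moves(deltas=[0.66, 0.24, 0.2, 0, 0, -0.83, 0.64, 0.29, 0.2, 0, 0, -0.84, 0.62, 0.33, 0.2, 0, 0, -0.83, 0.6, 0.37, 0.2, 0, 0, -0.84, 0.57, 0.41, 0.2, 0, 0, -0.83, 0.55, 0.44, 0.2, 0, 0, -0.84, 0.51, 0.48, 0.2, 0, 0, -0.83, 0.48, 0.51, 0.2, 0, 0, -0.84, 0.45, 0.55, 0.2, 0, 0, -0.83, 0.41, 0.58, 0.2, 0, 0, -0.84])

```text
clock: 3.1
position: [0.4212, 0.0608, 0.1294]
tcp_rot: [1.139, 2.927, -0.003]
force: [0.7, 0.9, 0.4]
gripper_width: 0.0851
finger_force: 0.0
```

```bash
python3 -c "
from plan import *
cv2.imwrite('pics/side1.png',capture('side')[60:260,200:460])
go((.421,.0606,.048,47.3,10))"
```

```text
now 3.15 [0.4212 0.0628 0.1289] yaw 47.63 tilt [-0.0008 -0.0005] w 0.0854 F [ 0.7  1.  -0.5]
0,-0.01,0.27,0,0,0.01,
-0.01,0,0.27,0,0,0.01,
0,-0.01,0.27,0,0,0.01,
-0.01,0,0.27,0,0,0.01,
0,-0.01,0.27,0,0,0.01,
-0.01,0,0.27,0,0,0,
0,-0.01,0.27,0,0,0.01,
-0.01,0,0.27,0,0,0,
0,-0.01,0.27,-0.01,0,0.01,
-0.01,0,0.27,0,0,0 

max 0.27 end [0.4212 0.0606 0.0479]
```

View pics/side1.png

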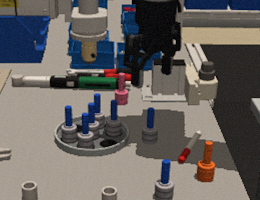

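The side crop shows the open gripper above the near gauge at crop (150,125), with nothing in the way. Descending.

Call:
apply_moves(deltas=[0, -0.01, 0.34, 0, 0, 0.01, 0, -0.01, 0.34, 0, 0, 0.01, 0, -0.01, 0.34, 0, 0, 0.01, 0, -0.01, 0.34, 0, 0, 0.01, 0, -0.01, 0.34, 0, 0, 0, -0.01, 0, 0.34, 0, 0, 0, -0.01, 0, 0.34, 0, 0, 0, -0.01, 0, 0.32, 0, 0, 0, 0, 0, 0, 0, 0, 0, 0, 0, 0, 0, 0, 0])

```text
clock: 4.15
position: [0.4207, 0.058, 0.0485]
tcp_rot: [1.148, 2.924, -0.003]
force: [0.1, -0.2, 0.2]
gripper_width: 0.0852
finger_force: 0.0
```

Call:
apply_moves(deltas=[0, 0, 0, 0, 0, 0, 0, 0, 0, 0, 0, 0, 0, 0, 0, 0, 0, 0, 0, 0, 0, 0, 0, 0, 0, 0, 0, 0, 0, 0, 0, 0, 0, 0, 0, 0, 0, 0, 0, 0, 0, 0, 0, 0, 0, 0, 0, 0, 0, 0, 0, 0, 0, 0, 0, 0, 0, 0, 0, 0], hand=0)

```text
clock: 5.15
position: [0.4208, 0.0581, 0.0488]
tcp_rot: [1.148, 2.924, -0.002]
force: [-0.1, 0.1, -0.8]
gripper_width: 0.0127
finger_force: 58.4
```

```bash
python3 -c "
from plan import *
s=read_state();p=s['position']
go((p[0],p[1],.15,47.3,10))"
```

```text
now 5.15 [0.4208 0.0581 0.0488] yaw 47.12 tilt [ 0.0001 -0.0017] w 0.0127 F [-0.1  0.1 -0.8]
0,0,-0.34,0,0,0,
0,0,-0.34,0,0,0,
0,0,-0.34,0,0,0,
0,0,-0.34,0,0,-0.01,
0,0,-0.34,0,0,0,
0,0,-0.33,0,0,-0.01,
0,0,-0.34,0,0,0,
0,0,-0.33,0,0,-0.01,
0,0,-0.34,-0.01,0.01,0,
0,0,-0.33,0,0,-0.01 

max 0.34 end [0.4208 0.0582 0.1499]
```

Gripped. Lift, then go over the far pad (0.577,0.015).

Call:
apply_moves(deltas=[0, 0, -0.4, 0, 0, 0, 0, 0, -0.4, 0, 0, 0, 0, 0, -0.4, 0, 0, 0, 0, 0, -0.4, 0, 0, 0, 0, 0, -0.4, 0, 0, 0, 0, 0, -0.4, 0, 0, 0, 0, 0, -0.4, 0, 0, 0, 0, 0, -0.4, 0, 0, 0, 0, 0, -0.4, 0, 0, 0, 0, 0, -0.3, 0, 0, 0])

```text
clock: 6.15
position: [0.4207, 0.0583, 0.1664]
tcp_rot: [1.148, 2.923, -0.002]
force: [-0.3, 0.1, -0.6]
gripper_width: 0.0124
finger_force: 58.4
```

```bash
python3 -c "
from plan import *
go((.577,.0149,.165,47.3,10))"
```

```text
now 6.15 [0.4207 0.0583 0.1664] yaw 47.12 tilt [ 0.0005 -0.0017] w 0.0124 F [-0.3  0.1 -0.6]
-0.48,0.25,0.01,0,0,0,
-0.48,0.25,0,0,0,0,
-0.48,0.25,0.01,0,0,0,
-0.48,0.25,0,0,0,-0.01,
-0.48,0.25,0.01,0,0,0,
-0.48,0.25,0,0,0,-0.01,
-0.48,0.25,0.01,0,0,0,
-0.48,0.24,0,0,0.01,-0.01,
-0.48,0.25,0.01,-0.01,0,0,
-0.49,0.24,0,0,0.01,-0.01 

max 0.49 end [0.5771 0.0148 0.1651]
```

Call:
apply_moves(deltas=[-0.48, 0.25, 0, 0, 0, 0, -0.48, 0.25, 0, 0, 0, 0, -0.48, 0.25, 0, 0, 0, 0, -0.48, 0.25, 0, 0, 0, 0, -0.48, 0.25, 0, 0, 0, 0, -0.48, 0.25, 0.01, 0, 0, -0.01, -0.48, 0.25, 0.01, 0, 0, -0.01, -0.48, 0.25, 0.01, 0, 0, -0.01, -0.48, 0.24, 0.01, 0, 0, 0, -0.49, 0.24, 0.01, 0, 0, 0])

```text
clock: 7.15
position: [0.5772, 0.0146, 0.1639]
tcp_rot: [-1.145, -2.925, 0.003]
force: [0.0, -0.1, -0.8]
gripper_width: 0.0122
finger_force: 58.4
```

```bash
python3 -c "
from plan import *
go((.577,.0149,.10,47.3,10))
t=capture('top')[110:230,280:440];s=capture('side')[100:220,230:390]
cv2.imwrite('pics/v2.png',cv2.resize(np.vstack([t,s]),None,fx=2.5,fy=2.5))"
```

```text
now 7.15 [0.5772 0.0146 0.1639] yaw 47.26 tilt [-0.0013 -0.0014] w 0.0122 F [ 0.  -0.1 -0.8]
0,0,0.21,0,0,0,
0,0,0.21,0,0,0,
0,0,0.21,0,0,0,
0,0,0.21,0,0,0,
0,0,0.22,0,0,0,
0,0,0.21,0,0,0,
0,0,0.22,-0.01,0,0,
0,0,0.21,0,0,0,
0.01,0,0.22,-0.01,0,0,
0,0.01,0.21,0,0,-0.01 

max 0.22 end [0.5771 0.015  0.1   ]
```

View pics/v2.png

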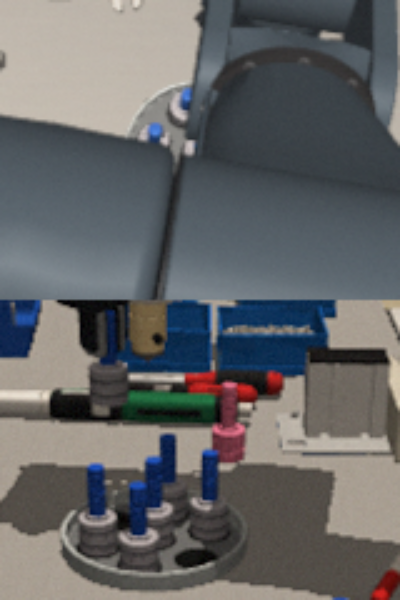

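The held gauge hangs upright at crop (108,385), above the far pad. The top view of that pad is hidden by the arm. I'll lower to just above the floor, then touch down by force.

```bash
python3 -c "
from plan import *
go((.5775,.0131,.108,47.3,2),(.5775,.0131,.0555,47.3,8))"
```

```text
now 7.25 [0.5792 0.0139 0.1642] yaw 47.22 tilt [ 0.0025 -0.0023] w 0.0121 F [ 0.3 -0.  -1.8]
0.02,-0.03,0.94,0,0.02,-0.01,
0.01,-0.03,0.93,0,0.02,-0.01,
0,0,0.22,0,0,0,
0,0,0.22,0,0,0,
0,0,0.22,0,0,0,
0,0,0.22,0,0,0,
0,0,0.22,0,0,0,
0,0,0.22,0,0,0,
0,0,0.22,0,0,0,
0,0,0.21,0,0,0 

max 0.94 end [0.5775 0.0131 0.0556]
```

Call:
apply_moves(deltas=[0.01, -0.03, 0.5, 0, 0.02, -0.01, 0.01, -0.03, 0.5, 0, 0.02, -0.01, 0, 0, 0.5, 0, 0, 0, 0, 0, 0.5, 0, 0, 0, 0, 0, 0.5, 0, 0, 0, 0, 0, 0.5, 0, 0, 0, 0, 0, 0.4, 0, 0, 0, 0, 0, 0.2, 0, 0, 0, 0, 0, 0, 0, 0, 0, 0, 0, 0, 0, 0, 0])

```text
clock: 8.25
position: [0.5755, 0.0138, 0.0568]
tcp_rot: [-1.142, -2.925, 0.0]
force: [0.6, 0.2, -1.0]
gripper_width: 0.0125
finger_force: 58.5
```

```bash
python3 -c "
from plan import *
go((.5775,.0131,.0525,47.3,10))"
```

```text
now 8.25 [0.5755 0.0138 0.0568] yaw 47.35 tilt [-0.0017  0.0004] w 0.0125 F [ 0.6  0.2 -1. ]
-0.01,0,0.01,0,0,0,
-0.01,0,0.01,0,0,0,
-0.01,0,0.02,0,0,0,
0,0,0.01,0,0,0,
-0.01,0,0.02,0,0,0,
0,0.01,0.01,0,0,0,
-0.01,0,0.02,0,0,0,
0,0.01,0.01,0,-0.01,0,
-0.01,0,0.02,-0.01,0,0.01,
0,0.01,0.01,0,-0.01,0 

max 0.02 end [0.5775 0.0132 0.0525]
```

Call:
apply_moves(deltas=[-0.02, 0, 0.03, 0, 0, 0, -0.02, 0, 0.03, 0, 0, 0, -0.02, 0, 0.02, 0, 0, 0, 0, 0, 0.02, 0, 0, 0, 0, 0, 0.02, 0, 0, 0, 0, 0, 0.02, 0, 0, 0, 0, 0, 0, 0, 0, 0, 0, 0, 0, 0, 0, 0, 0, 0, 0, 0, 0, 0, 0, 0, 0, 0, 0, 0])

```text
clock: 9.25
position: [0.5768, 0.0125, 0.0527]
tcp_rot: [-1.142, -2.925, 0.001]
force: [-1.4, 0.0, 5.6]
gripper_width: 0.0124
finger_force: 59.0
```

Touchdown (5.6 N). Release and lift.

Call:
apply_moves(deltas=[0, 0, 0, 0, 0, 0, 0, 0, 0, 0, 0, 0, 0, 0, 0, 0, 0, 0, 0, 0, 0, 0, 0, 0, 0, 0, -0.2, 0, 0, 0, 0, 0, -0.5, 0, 0, 0, 0, 0, -0.9, 0, 0, 0, 0, 0, -0.9, 0, 0, 0, 0, 0, -0.9, 0, 0, 0, 0, 0, -0.3, 0, 0, 0], hand=0.5)

```text
clock: 10.25
position: [0.5787, 0.0123, 0.1663]
tcp_rot: [1.141, 2.923, 0.001]
force: [-0.2, -1.2, 0.2]
gripper_width: 0.0425
finger_force: 0.0
```

```bash
python3 -c "
from plan import *
go((.411,.261,.14,47.3,10))"
```

```text
now 10.25 [0.5787 0.0123 0.1663] yaw 47.36 tilt [ 0.0036 -0.0005] w 0.0425 F [-0.2 -1.2  0.2]
0.97,0.23,0.09,0,0,0,
0.97,0.23,0.08,0,0,0,
0.97,0.23,0.09,0,0,0,
0.97,0.23,0.08,0,0.01,0,
0.98,0.23,0.09,0,0,0,
0.97,0.23,0.09,0.01,0.01,0,
0.97,0.23,0.09,0,0,0,
0.98,0.23,0.08,0.01,0.01,0,
0.97,0.23,0.09,0,0,0.01,
0.98,0.24,0.08,0.01,0.01,0 

max 0.98 end [0.411 0.261 0.14 ]
```

Call:
apply_moves(deltas=[0.97, 0.23, 0, 0, 0, 0, 0.97, 0.23, 0.04, 0, 0, 0, 0.97, 0.23, 0.1, 0, 0, 0, 0.97, 0.23, 0.1, 0, 0.01, 0, 0.98, 0.23, 0.1, 0, 0, 0, 0.97, 0.23, 0.1, 0, 0.01, 0, 0.97, 0.23, 0.1, 0, 0, 0, 0.98, 0.23, 0.1, 0, 0.01, 0, 0.97, 0.23, 0.1, 0, 0, 0, 0.98, 0.24, 0.1, 0, 0.01, 0], hand=1)

```text
clock: 11.25
position: [0.408, 0.262, 0.1382]
tcp_rot: [-1.141, -2.921, -0.0]
force: [0.4, 0.5, -0.3]
gripper_width: 0.0854
finger_force: 0.0
```

```bash
python3 -c "
from plan import *
t=capture('top');s=capture('side');cv2.imwrite('pics/t3.png',t);cv2.imwrite('pics/s3.png',s)
go((.4109,.261,.048,47.3,10))
for c,st in blobs(t,*BL,(200,130,420,260)): print('T',c.round(1),st[4],onz('top',*c,.06)[:2].round(4))
for c,st in blobs(s,*BL,(240,130,380,260)): print('S',c.round(1),st)
t=t[130:250,300:420];s=s[130:250,230:390]
cv2.imwrite('pics/v3.png',np.hstack([cv2.resize(t,(400,400),interpolation=2),cv2.resize(s,(400,300),interpolation=2)[:, :].copy() if 0 else cv2.resize(s,(400,400),interpolation=2)]))"
```

```text
now 11.35 [0.4058 0.263  0.1379] yaw 47.58 tilt [-0.0083  0.002 ] w 0.0855 F [ 0.3 -0.6 -0.2]
-0.02,0.01,0.3,-0.01,-0.01,0.01,
-0.02,0.01,0.3,0,-0.01,0.01,
-0.02,0.01,0.3,-0.01,-0.01,0.01,
-0.02,0.01,0.3,0,-0.01,0,
-0.02,0.01,0.3,-0.01,-0.01,0.01,
-0.02,0,0.3,0,-0.01,0,
-0.02,0.01,0.3,-0.01,-0.01,0.01,
-0.01,0,0.3,0,-0.01,0,
-0.02,0.01,0.3,-0.01,-0.01,0.01,
-0.01,0,0.3,0,0,0 

max 0.3 end [0.4109 0.2609 0.0479]
T [354.7 149.2] 34 [0.5882 0.0612]
T [374.4 154.6] 36 [0.5747 0.0118]
T [341.6 162.5] 31 [0.5536 0.0941]
T [360.2 167.1] 35 [0.5424 0.0474]
T [379.  171.6] 34 [5.313e-01 4.000e-04]
T [366.1 185.2] 30 [0.4965 0.033 ]
S [290.4 173.4] [282 154  18  40 356]
S [276.2 165.3] [274 156   6  19 103]
S [313.4 169.4] [311 160   6  20 115]
S [268.1 175.6] [265 166   7  20 119]
S [365.  230.8] [361 219   9  25 184]
```

View pics/v3.png

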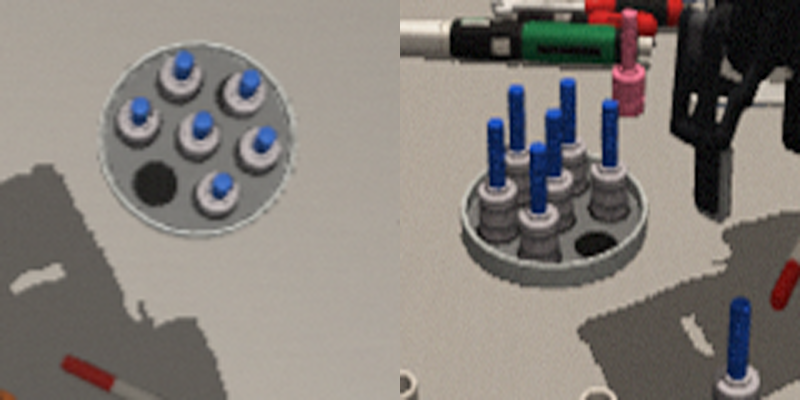

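The side and top crops show the sixth gauge upright on the far pad, top crop (243,93). It seems about 2–3 mm off along the closing direction. I'll measure this at subpixel level against the locked gauges.

```bash
cat > sub.py <<'E'
from h import *
def wc(im,u,v,hw=6,hh=6):
    f=im.astype(float); w=np.clip(f[...,0]-f[...,2]-35,0,None); u0,v0=int(round(u)),int(round(v))
    s=w[v0-hh:v0+hh+1,u0-hw:u0+hw+1]; Y,X=np.mgrid[v0-hh:v0+hh+1,u0-hw:u0+hw+1]
    return np.array([(s*X).sum(),(s*Y).sum()])/s.sum()
N={"N1":(24,41.6),"N2":(24,-41.6),"C":(0,0),"N3":(-24,41.6),"N4":(-24,-41.6)}
G={"N1":(354.7,149.2),"N2":(379,171.5),"C":(360.1,167.3),"N3":(341.6,162.5),"N4":(366,185.2)}
def lattice(im):
    """similarity fit dish->world from handle centroids at z .06"""
    P=np.array([onz("top",*wc(im,*G[k]),.06)[:2] for k in G]);D=np.array([N[k] for k in G])/1000
    A=np.zeros((10,4));A[0::2]=np.c_[D[:,0],-D[:,1],np.ones(5),np.zeros(5)];A[1::2]=np.c_[D[:,1],D[:,0],np.zeros(5),np.ones(5)]
    q=np.linalg.lstsq(A,P.ravel(),rcond=None)[0]; r=(A@q-P.ravel()).reshape(-1,2)
    M=np.array([[q[0],-q[1]],[q[1],q[0]]]); return M,q[2:],r
E
python3 -c "
from sub import *
t=cv2.imread('pics/t3.png');M,c,r=lattice(t)
print('scale',np.hypot(*M[:,0]),'ang',np.degrees(np.arctan2(M[1,0],M[0,0])),c.round(4));print((r*1000).round(1))
p=onz('top',*wc(t,374.4,154.6),.06)[:2];print('new',p.round(4),'dish mm',(np.linalg.solve(M,p-c)*1000).round(1))
print('pads',(c+M@[.048,0]).round(4),(c-M@[.048,0]).round(4))
t0=cv2.imread('pics/top0.png')
print('loose',[onz('top',*wc(t0,*g),.056)[:2].round(4) for g in ((355,215.2),(273.8,218.6))])
"
```

```text
scale 1.0102629324812262 ang -42.941388937687 [0.5443 0.047 ]
[[-0.1  0.1]
 [-0.1 -0. ]
 [ 0.1 -0.2]
 [-0.   0.1]
 [ 0.   0.1]]
new [0.5766 0.0112] dish mm [47.5 -4.2]
pads [0.5798 0.0139] [0.5088 0.08  ]
loose [array([0.4227, 0.0601]), array([0.412 , 0.2622])]
```

The lattice fits to 0.2 mm. The first gauge sits at dish (47.5, −4.2) mm, so it needs shifting +4.2 mm along dish y later. That also gives me the robot-camera offset for the second. Now I'll grasp plug_b with that correction, target TCP (0.4136,0.2611).

Call:
apply_moves(deltas=[-0.1, 0, 0, 0, -0.02, 0.03, -0.1, 0, 0, 0, -0.02, 0.03, 0, 0, 0, 0, 0, 0, 0, 0, 0, 0, 0, 0, 0, 0, 0.8, 0, 0, 0, 0, 0, 0.8, 0, 0, 0, 0, 0, 0.8, 0, 0, 0, 0, 0, 0.3, 0, 0, 0, 0, 0, 0, 0, 0, 0, 0, 0, 0, 0, 0, 0])

```text
clock: 12.35
position: [0.4139, 0.2572, 0.0582]
tcp_rot: [-1.15, -2.922, -0.0]
force: [0.2, -0.7, 0.1]
gripper_width: 0.085
finger_force: 0.0
```

```bash
python3 -c "
from plan import *
go((.4136,.2611,.0485,47.1,10))"
```

```text
now 12.35 [0.4139 0.2572 0.0582] yaw 47.05 tilt [-0.0014  0.0007] w 0.085 F [ 0.2 -0.7  0.1]
0.01,0.01,0.03,0,0,0,
0.01,0.01,0.03,0,0,0,
0.01,0.01,0.03,0,0,0,
0.01,0.01,0.03,0,0,0,
0.01,0.01,0.03,0,0,0,
0.01,0.01,0.03,0,0,0,
0.01,0.01,0.04,0,0,0,
0.01,0.01,0.03,0,-0.01,0,
0.01,0,0.04,0,0,-0.01,
0.01,0.01,0.03,-0.01,-0.01,0 

max 0.04 end [0.4136 0.2612 0.0486]
```

Call:
apply_moves(deltas=[0.02, 0.02, 0.05, 0, 0, 0, 0.02, 0.02, 0.05, 0, 0, 0, 0.02, 0.02, 0.05, 0, 0, 0, 0.02, 0.02, 0.05, 0, 0, 0, 0.02, 0.01, 0.05, 0, 0, 0, 0, 0, 0.05, 0, 0, 0, 0, 0, 0.02, 0, 0, 0, 0, 0, 0, 0, 0, 0, 0, 0, 0, 0, 0, 0, 0, 0, 0, 0, 0, 0])

```text
clock: 13.35
position: [0.4131, 0.2613, 0.0482]
tcp_rot: [-1.149, -2.922, 0.0]
force: [0.5, 0.0, -0.1]
gripper_width: 0.0854
finger_force: 0.0
```

Call:
apply_moves(deltas=[0, 0, 0, 0, 0, 0, 0, 0, 0, 0, 0, 0, 0, 0, 0, 0, 0, 0, 0, 0, 0, 0, 0, 0, 0, 0, 0, 0, 0, 0, 0, 0, 0, 0, 0, 0, 0, 0, 0, 0, 0, 0, 0, 0, 0, 0, 0, 0, 0, 0, 0, 0, 0, 0, 0, 0, 0, 0, 0, 0], hand=0)

```text
clock: 14.35
position: [0.4131, 0.2613, 0.0483]
tcp_rot: [-1.149, -2.922, 0.0]
force: [-0.0, -1.1, 3.6]
gripper_width: 0.0123
finger_force: 58.4
```

Call:
apply_moves(deltas=[0, 0, -0.3, 0, 0, 0, 0, 0, -0.5, 0, 0, 0, 0, 0, -0.5, 0, 0, 0, 0, 0, -0.5, 0, 0, 0, 0, 0, -0.5, 0, 0, 0, 0, 0, -0.5, 0, 0, 0, 0, 0, -0.5, 0, 0, 0, 0, 0, -0.5, 0, 0, 0, 0, 0, 0, 0, 0, 0, 0, 0, 0, 0, 0, 0])

```text
clock: 15.35
position: [0.4129, 0.2611, 0.1622]
tcp_rot: [-1.149, -2.922, 0.001]
force: [-0.2, -0.3, -1.6]
gripper_width: 0.0123
finger_force: 58.5
```

```bash
python3 -c "
from plan import *
go((.5097,.0807,.165,47.1,10))"
```

```text
now 15.35 [0.4129 0.2611 0.1622] yaw 47.08 tilt [-0.0021  0.0004] w 0.0123 F [-0.2 -0.3 -1.6]
-0.65,-0.22,-0.01,0,0,0,
-0.65,-0.22,-0.01,0,0,0,
-0.64,-0.22,-0.01,0,0,0,
-0.65,-0.22,-0.01,0,0,0,
-0.64,-0.22,-0.01,0,0,0,
-0.65,-0.22,-0.01,0,0,0,
-0.64,-0.22,-0.01,0,-0.01,0,
-0.65,-0.22,-0.01,0,0,0,
-0.64,-0.22,-0.01,-0.01,-0.01,0,
-0.65,-0.23,-0.01,0,0,0 

max 0.65 end [0.5097 0.0806 0.165 ]
```

Call:
apply_moves(deltas=[-0.6, -0.21, -0.02, 0, 0, 0, -0.86, -0.3, -0.02, 0, 0, 0, -0.86, -0.3, -0.02, 0, 0, 0, -0.86, -0.3, -0.02, 0, 0, 0, -0.86, -0.3, 0, 0, 0, 0, -0.86, -0.3, 0, 0, 0, 0, -0.86, -0.3, 0, 0, 0, 0, -0.7, -0.21, 0, 0, 0, 0, 0, 0, 0, 0, 0, 0, 0, 0, 0, 0, 0, 0])

```text
clock: 16.35
position: [0.5088, 0.0803, 0.1632]
tcp_rot: [-1.15, -2.918, 0.001]
force: [-0.9, -0.6, -1.4]
gripper_width: 0.0123
finger_force: 58.5
```

```bash
python3 -c "
from plan import *
go((.5097,.0807,.06,47.1,8))"
```

```text
now 16.35 [0.5088 0.0803 0.1632] yaw 46.99 tilt [-0.0052  0.001 ] w 0.0123 F [-0.9 -0.6 -1.4]
0,0,0.43,0,-0.01,0,
0,0.01,0.43,0,-0.01,0,
0,0,0.43,-0.01,-0.01,0,
0,0.01,0.43,0,-0.01,0,
-0.01,0,0.43,-0.01,0,-0.01,
0,0.01,0.43,0,-0.01,0,
-0.01,0,0.43,-0.01,0,-0.01,
0,0.01,0.43,0,-0.01,0 

max 0.43 end [0.5098 0.0808 0.06  ]
```

Call:
apply_moves(deltas=[0, 0.01, 0.43, 0, -0.01, 0, 0, 0, 0.43, 0, -0.01, 0, 0, 0.01, 0.43, 0, -0.01, 0, 0, 0, 0.43, 0, -0.01, 0, 0, 0.01, 0.43, 0, 0, 0, -0.01, 0, 0.43, 0, 0, 0, 0, 0, 0.43, 0, 0, 0, 0, 0, 0.43, 0, 0, 0, 0, 0, 0, 0, 0, 0, 0, 0, 0, 0, 0, 0])

```text
clock: 17.35
position: [0.5103, 0.0809, 0.0607]
tcp_rot: [-1.149, -2.924, 0.003]
force: [0.2, 0.2, -1.0]
gripper_width: 0.0123
finger_force: 58.5
```

```bash
python3 -c "
from plan import *
go((.5097,.0807,.053,47.1,5))"
```

```text
now 17.35 [0.5103 0.0809 0.0607] yaw 47.08 tilt [-0.0007 -0.0017] w 0.0123 F [ 0.2  0.2 -1. ]
0,0,0.05,0,0,0,
0,0,0.05,-0.01,0,0,
0,-0.01,0.05,0,0,0,
0.01,0,0.05,-0.01,0,0,
0,-0.01,0.06,0,0.01,-0.01 

max 0.06 end [0.5097 0.0806 0.0529]
```

Call:
apply_moves(deltas=[0.01, -0.01, 0.06, 0, 0, 0, 0.01, -0.01, 0.06, 0, 0, 0, 0, 0, 0.05, 0, 0, 0, 0, 0, 0.05, 0, 0, 0, 0, 0, 0.03, 0, 0, 0, 0, 0, 0.01, 0, 0, 0, 0, 0, 0, 0, 0, 0, 0, 0, 0, 0, 0, 0, 0, 0, 0, 0, 0, 0, 0, 0, 0, 0, 0, 0])

```text
clock: 18.35
position: [0.5097, 0.0808, 0.0533]
tcp_rot: [1.149, 2.923, -0.002]
force: [-0.2, 0.1, -2.2]
gripper_width: 0.0124
finger_force: 58.5
```

Call:
apply_moves(deltas=[0, 0, 0.02, 0, 0, 0, 0, 0, 0.02, 0, 0, 0, 0, 0, 0, 0, 0, 0, 0, 0, 0, 0, 0, 0, 0, 0, 0, 0, 0, 0, 0, 0, 0, 0, 0, 0, 0, 0, 0, 0, 0, 0, 0, 0, 0, 0, 0, 0, 0, 0, 0, 0, 0, 0, 0, 0, 0, 0, 0, 0])

```text
clock: 19.35
position: [0.5099, 0.0807, 0.0523]
tcp_rot: [1.149, 2.923, -0.002]
force: [0.0, -0.6, 5.9]
gripper_width: 0.0123
finger_force: 58.8
```

Contact. Release, lift, back off for a look.

Call:
apply_moves(deltas=[0, 0, 0, 0, 0, 0, 0, 0, 0, 0, 0, 0, 0, 0, 0, 0, 0, 0, 0, 0, 0, 0, 0, 0, 0, 0, -0.2, 0, 0, 0, 0, 0, -0.5, 0, 0, 0, 0, 0, -0.9, 0, 0, 0, 0, 0, -0.9, 0, 0, 0, 0, 0, -0.9, 0, 0, 0, 0, 0, -0.3, 0, 0, 0], hand=0.5)

```text
clock: 20.35
position: [0.5112, 0.081, 0.1659]
tcp_rot: [1.147, 2.918, 0.0]
force: [-0.0, 0.0, -0.1]
gripper_width: 0.0428
finger_force: 0.0
```

Call:
apply_moves(deltas=[0.65, 0.22, 0, 0, 0, 0, 0.65, 0.22, 0, 0, 0, 0, 0.65, 0.22, 0, 0, 0, 0, 0.65, 0.22, 0, 0, 0, 0, 0.65, 0.22, 0, 0, 0, 0, 0.65, 0.22, 0, 0, 0, 0, 0.65, 0.22, 0, 0, 0, 0, 0.65, 0.22, 0, 0, 0, 0, 0.65, 0.22, 0, 0, 0, 0, 0.65, 0.22, 0, 0, 0, 0])

```text
clock: 21.35
position: [0.4109, 0.2626, 0.1621]
tcp_rot: [-1.15, -2.924, 0.004]
force: [-0.0, 0.5, -0.1]
gripper_width: 0.0426
finger_force: 0.0
```

```bash
cat > chk.py <<'E'
from sub import *
import sys
t=capture('top');cv2.imwrite(sys.argv[1],t)
M,c,r=lattice(t);print('resid mm',abs(r*1000).max().round(2))
for s in (1,-1):
    u=px('top',[*(c+M@[.048*s,0]),.06]); u=wc(t,*u); p=onz('top',*wc(t,*u),.06)[:2]
    print('dish mm',(np.linalg.solve(M,p-c)*1000).round(1),u.round(1))
E
python3 chk.py pics/t4.png; python3 -c "
from plan import *
go((.5800,.0152,.165,47.1,10))"
```

```text
resid mm 0.25
dish mm [47.5 -4.2] [374.6 153.9]
dish mm [-47.4   0.4] [347.3 179.9]
now 21.4 [0.4092 0.2645 0.1622] yaw 47.14 tilt [-0.0025 -0.0009] w 0.0428 F [-1.3  0.6  1.4]
-0.98,-0.22,-0.01,0,0,0,
-0.98,-0.22,-0.01,0,0,0,
-0.98,-0.22,-0.01,0,0,0,
-0.98,-0.22,-0.01,0,0,0,
-0.98,-0.22,-0.01,0,0,0,
-0.99,-0.22,-0.01,-0.01,0,0,
-0.98,-0.22,-0.01,0,0,0,
-0.99,-0.23,-0.01,-0.01,0,0,
-0.98,-0.22,-0.01,0,-0.01,0,
-0.99,-0.23,-0.01,-0.01,0,0.01 

max 0.99 end [0.5801 0.0151 0.165 ]
```

plug_b is at (−47.4, 0.4) mm, which is good. Now return to the first gauge, regrasp it and shift it +4.2 mm along tool y.

Call:
apply_moves(deltas=[-0.98, -0.235, 0, 0, 0, 0, -0.98, -0.235, 0, 0, 0, 0, -0.98, -0.235, 0, 0, 0, 0, -0.98, -0.235, 0, 0, 0, 0, -0.98, -0.235, 0, 0, 0, 0, -0.98, -0.235, -0.02, 0, 0, 0, -0.98, -0.235, -0.02, 0, 0, 0, -0.98, -0.235, -0.02, 0, 0, 0, -0.98, -0.235, -0.02, 0, 0, 0, -0.99, -0.235, -0.02, 0, 0, 0])

```text
clock: 22.4
position: [0.5794, 0.0086, 0.1655]
tcp_rot: [-1.15, -2.923, 0.003]
force: [0.2, -0.9, 0.3]
gripper_width: 0.0426
finger_force: 0.0
```

Call:
apply_moves(deltas=[0, 0, 0, 0, 0, 0, 0, 0, 0, 0, 0, 0, 0, 0, 0.3, 0, 0, 0, 0, 0, 0.3, 0, 0, 0, 0, 0, 0.3, 0, 0, 0, 0, 0, 0.3, 0, 0, 0, 0, 0, 0.3, 0, 0, 0, 0, 0, 0.1, 0, 0, 0, 0, 0, 0, 0, 0, 0, 0, 0, 0, 0, 0, 0])

```text
clock: 23.4
position: [0.5796, 0.0099, 0.1183]
tcp_rot: [1.149, 2.923, -0.002]
force: [0.1, 0.2, 0.2]
gripper_width: 0.0427
finger_force: 0.0
```

```bash
python3 -c "
from plan import *
go((.5768,.0125,.053,47.1,8))"
```

```text
now 23.4 [0.5796 0.0099 0.1183] yaw 47.08 tilt [ 0.0006 -0.0018] w 0.0427 F [0.1 0.2 0.2]
0.02,0,0.27,0,0,0,
0.02,0,0.27,0,0,0,
0.02,0,0.27,0,0,0,
0.01,0,0.27,0,0,0,
0.02,0,0.27,0,0.01,0,
0.01,0,0.28,0,0,0,
0.02,0,0.27,-0.01,0.01,0,
0.01,0,0.28,0,0,-0.01 

max 0.28 end [0.5768 0.0125 0.0529]
```

Call:
apply_moves(deltas=[0.04, 0, 0.27, 0, 0, 0, 0.04, 0, 0.27, 0, 0, 0, 0.04, 0, 0.27, 0, 0, 0, 0.01, 0, 0.27, 0, 0, 0, 0, 0, 0.27, 0, 0, 0, 0, 0, 0.27, 0, 0, 0, 0, 0, 0.27, 0, 0, 0, 0, 0, 0.27, 0, 0, 0, 0, 0, 0, 0, 0, 0, 0, 0, 0, 0, 0, 0])

```text
clock: 24.4
position: [0.5765, 0.0125, 0.0531]
tcp_rot: [1.149, 2.923, -0.003]
force: [-0.3, 0.7, -0.3]
gripper_width: 0.0428
finger_force: 0.0
```

Call:
apply_moves(deltas=[0, 0, 0, 0, 0, 0, 0, 0, 0, 0, 0, 0, 0, 0, 0, 0, 0, 0, 0, 0, 0, 0, 0, 0, 0, 0, 0, 0, 0, 0, 0, 0, 0, 0, 0, 0, 0, 0, 0, 0, 0, 0, 0, 0, 0, 0, 0, 0, 0, 0, 0, 0, 0, 0, 0, 0, 0, 0, 0, 0], hand=0)

```text
clock: 25.4
position: [0.5769, 0.0124, 0.054]
tcp_rot: [1.149, 2.922, -0.002]
force: [-0.8, 0.6, 5.9]
gripper_width: 0.0121
finger_force: 58.4
```

```bash
python3 -c "
from plan import *
s=read_state()['position']
go((s[0],s[1],s[2]+.002,47.1,2),(.5798,.0153,s[2]+.002,47.1,5))"
```

```text
now 25.4 [0.5769 0.0124 0.054 ] yaw 47.08 tilt [ 0.0013 -0.002 ] w 0.0121 F [-0.8  0.6  5.9]
0,0,-0.03,0,0.01,0,
0,0,-0.04,-0.01,0.02,-0.01,
0,0.03,0,0,0,0,
0,0.03,0,0,0,0,
0,0.03,0,0,0,0,
0,0.02,0,0,0,0,
0,0.03,0,0,0,0 

max 0.04 end [0.5798 0.0155 0.0561]
```

Call:
apply_moves(deltas=[0, 0, -0.04, 0, 0, 0, 0, 0, -0.05, 0, 0, 0, 0, 0.03, 0, 0, 0, 0, 0, 0.03, 0, 0, 0, 0, 0, 0.03, 0, 0, 0, 0, -0.01, 0.03, 0, 0, 0, 0, -0.01, 0.02, 0, 0, 0, 0, 0, 0, 0, 0, 0, 0, 0, 0, 0, 0, 0, 0, 0, 0, 0, 0, 0, 0])

```text
clock: 26.4
position: [0.5798, 0.0152, 0.0561]
tcp_rot: [1.149, 2.923, -0.002]
force: [-0.6, 0.6, -1.5]
gripper_width: 0.0125
finger_force: 58.4
```

Call:
apply_moves(deltas=[0, 0, 0.03, 0, 0, 0, 0, 0, 0.03, 0, 0, 0, 0, 0, 0.02, 0, 0, 0, 0, 0, 0, 0, 0, 0, 0, 0, 0, 0, 0, 0, 0, 0, 0, 0, 0, 0, 0, 0, 0, 0, 0, 0, 0, 0, 0, 0, 0, 0, 0, 0, 0, 0, 0, 0, 0, 0, 0, 0, 0, 0])

```text
clock: 27.4
position: [0.5798, 0.0151, 0.054]
tcp_rot: [1.149, 2.923, -0.002]
force: [-1.0, -0.1, 4.9]
gripper_width: 0.0123
finger_force: 58.6
```

Set down. Release, lift, back off and check.

Call:
apply_moves(deltas=[0, 0, 0, 0, 0, 0, 0, 0, 0, 0, 0, 0, 0, 0, 0, 0, 0, 0, 0, 0, 0, 0, 0, 0, 0, 0, -0.2, 0, 0, 0, 0, 0, -0.5, 0, 0, 0, 0, 0, -0.9, 0, 0, 0, 0, 0, -0.9, 0, 0, 0, 0, 0, -0.9, 0, 0, 0, 0, 0, -0.3, 0, 0, 0], hand=0.5)

```text
clock: 28.4
position: [0.5815, 0.0151, 0.1678]
tcp_rot: [1.147, 2.918, -0.0]
force: [-0.1, -0.2, -0.8]
gripper_width: 0.0426
finger_force: 0.0
```

Call:
apply_moves(deltas=[0.97, 0.23, 0, 0, 0, 0, 0.97, 0.23, 0, 0, 0, 0, 0.97, 0.23, 0, 0, 0, 0, 0.97, 0.23, 0, 0, 0, 0, 0.97, 0.23, 0, 0, 0, 0, 0.97, 0.23, 0, 0, 0, 0, 0.97, 0.23, 0, 0, 0, 0, 0.97, 0.23, 0, 0, 0, 0, 0.97, 0.23, 0, 0, 0, 0, 0.97, 0.23, 0, 0, 0, 0])

```text
clock: 29.4
position: [0.4126, 0.2648, 0.1637]
tcp_rot: [1.15, 2.924, -0.003]
force: [0.3, 0.9, 0.2]
gripper_width: 0.0426
finger_force: 0.0
```

```bash
python3 chk.py pics/t5.png; python3 -c "
from h import *
t=cv2.imread('pics/t5.png')[130:250,210:410];s=capture('side')[130:250,230:430]
cv2.imwrite('pics/v5.png',cv2.resize(np.hstack([t,s]),(800,240),interpolation=2))"
```

```text
resid mm 0.26
dish mm [47.9  0.3] [373.4 152.6]
dish mm [-47.4   0.4] [347.3 179.9]
```

View pics/v5.png

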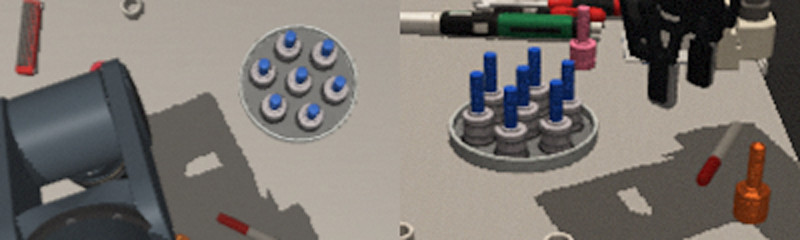

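The honeycomb of seven is complete. All gauges stand upright around top crop (298,82), the two placed ones are within about 0.6 mm of their pad centres, and the gripper is clear.

```bash
python3 -c "
from rig import *
print(sign_off())"
```

```text
the job is handed in; nothing more can be done
None
```

Both blue gauges stand upright on the two empty pads, each measured within about 1 mm of its pad centre; I never moved the red gauge, and the job was handed in at about 29.5 s on the robot's clock (limit 54 s).

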